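Stow the silver tray and close its latch

ROBOT

A 6-joint arm with a two-finger parallel gripper is mounted at the origin on the work surface. World frame = base frame: x ahead of the robot, y to its left, z up, the work surface at z = 0. Lengths are in m, angles in rad, forces in N, time in s.
With the tool pointing down it reaches from about 0.325 to 0.9 m from the base axis. Payload 6.1 kg.
Tool frame: the origin (TCP) lies midway between the tips of the shut fingers; the grasp point (between the pads) lies 19 mm behind it (arm.pinch_z is the distance from the TCP to the grasp point, in m); y points along the fingers, x is the direction in which the jaws open and shut, and the axes are right-handed (so a half turn about y gives the same grasp; the last joint's range is limited). The gripper opens to 87 mm and grips with 3 to 60 N. Pads are 19 mm wide; open, the fingers measure 117 mm over their backs; the gripper's body (75 mm by 190 mm) begins 51 mm behind the grasp point.
Start: joints at [1.15, 0.22, 1.526, -0, 1.395, -0.126], TCP at [0.182, 0.598, 0.223] pointing down, gripper open.
Joint ranges: [-2.98, 2.98], [-0.91, 2.08], [0.09, 2.57], [-1.24, 4.39], [0.2, 2.65], [-2.68, 2.68]. Speed limits (rad/s): [2.57, 2.57, 3.01, 3.14, 3.14, 3.14].

INTERFACE

Orientations are given as a unit quaternion [w, x, y, z].
In Python, from bench import arm gives the robot as it stands.
- The arm moves only by the shell command python3 -m inch 'ROWS'. ROWS is JSON, a list of rows, each an object with "hand": the gripper's target within -1 to 1 (shut at 1, half-way at 0, fully open at -1); "dp": the shift along the tool's x, y, z in m, a list of three; "twist": the turn about the tool's y in degrees. In form: [{"hand": hand, "dp": [x, y, z], "twist": twist}, ...]. A call has 1 to 12 rows; each row is the pose to reach, as a shift and turn from the pose commanded when the call began, along the tool's axes at that moment; what a row does not reach only later rows make up. A row lasts 1/10 s, in which the tool goes at most 50 mm and 8.59 degrees, less where a joint would pass 70% of its speed; a pose out of reach is approached as far as the arm can. A call with a gripper value outside its range is refused whole. The fingers move at their own pace and stop on an object; the grip force is fixed at half the most. Time passes only in rows, so rows that repeat a pose let the fingers close. It gives the time, the measured TCP pose, the force and the opening at its end, in the units of the state.
- arm.read_state(): the state, without advancing time (a new reading comes with each control period).
- arm.get_image(name): name is "scene" or "top" or "wrist"; returns a dict with "pixels" (480x640x3 uint8, red, green, blue), "range_z" (480x640 float32, m along the optical axis (not along the pixel's ray), 0 where there is no reading), "intrinsics" (3x3 intrinsics, pixels), "rvec" (rotation vector, rad) and "tvec" (3), from world to camera coordinates, as OpenCV has them; the wrist camera has in their place "tool_from_camera" (4x4, takes a point from camera to tool coordinates, whose origin is the TCP and whose axes are the tool frame's). Camera axes: x right, y down, z forward; pixel columns grow to the right and rows downward; lengths in m; the calibration is good to about 2 mm. A picture is of the moment at which its call begins: read the wrist's pose just before it.
- arm.finish_job(): hands the job in, once; it reports no verdict.
The state is a dict: "time_s": time; "q": joint angles; "joint_vel": joint speeds; "tau": joint torques, N m; "tcp_pos": TCP position; "orientation": TCP orientation; "contact_force": force on the tool from outside, world axes, zero at the start; "moment": the same for the moment, N m; "width": finger opening in m.
Only numpy, scipy, OpenCV 4.12 (cv2) and the standard library are available. Lean on these libraries where they do the work, as an engineer would, in place of code of your own. Each camera call takes 0.05 s, during which the arm holds its last target.

TASK

Push the tray of silver pieces fully home between its rails under the lamp, until it stands against the back stop, and then swing the raised brass latch bar down across the tray's front until it rests in its catch. Keep the tray flat on the bench, and leave the jar, the silver finial and the cup where they stand.

Things in the scene. Friction and masses are not known exactly. Their poses are not given: they have to be found in the camera images.
- rack: Fixed dark-wood tray bay. Origin: middle of its front face at bench level; x points into the bay (about world -y: the front faces the robot's left), z up, y to the left seen from its front (about world +x). Rails 26 mm high, x 0 to 210 mm, inner faces y = +-59 mm; back stop at x = 203 mm, 34 mm high. Front posts, x 0 to 30, 32 mm wide, 64 mm high, at y = +90 (latch pivot) and -81 mm (catch)
- lamp (a point): Point on the underside of the aluminium lamp bar fixed over the bay's front, 258 mm above the bench: rack x = -38, y = 0. Bar: 33 mm wide (rack x -55 to -22), 20 mm thick, rack y -130 to +200; one post, radius 8, at y = +180 mm, foot radius 40, 16 mm high. An upright hand does not fit beside the bay's front for it; one tilted about 40 degrees, fingers reaching under it towards the bay, does
- tray: Loose plywood tray, 200 (x) by 110 (y) mm, 0.5 kg, silver cross fixed on blue foam. Origin: centre of its underside; x points into the bay. Front board 46 mm high, 10 mm thick, outer face at x = -100 mm; other walls 32 mm. It stands on the bench between the rails (4 mm play each side), sticking out 40 to 95 mm. Home, against the back stop, its origin is at rack x = +103 mm, front board 3 mm inside
- latch (a joint): Angle of the brass latch bar in rad: 0 = level, resting in the catch; grows as it is raised; upright at 1.57; starts at 1.05 to 1.4. It turns in the plane of the bay's front about an axis along rack x. A stiff pivot keeps it where it is left; about 2 N at the knob moves it
- latch_hinge (a point): Pivot of the latch bar, at rack x = -8, y = +90, z = 46 mm. The bar is 8 mm thick in x (rack x -12 to -4 mm), 14 mm high, and reaches 172 mm from the pivot
- latch_knob (a point): Middle of the graspable part of the latch's red knob: a round pin of radius 8 mm along rack x, 100 mm from the pivot, that stands out of the bar, away from the bay, from rack x = -12 to -55 mm; this point is at rack x = -38 mm. With the latch closed it is at rack y = -10, z = 46 mm
- catch (a point): Point in the open-topped brass catch on the post at rack y = -81 mm where the bar's end rests: rack x = -10, z = 46 mm. Its lip stands out to rack x = -20 mm and up to z = 52 mm
- jar: White plastic jar with a blue cap, radius 28 mm, 75 mm high, loose bystander. Origin: centre of its underside
- finial: Turned silver finial standing upright, foot radius 26 mm, 88 mm high, loose bystander. Origin: centre of its underside
- cup: Blue ceramic cup, radius 32 mm, 60 mm high, loose bystander. Origin: centre of its underside
There are look-alikes about, which are no part of the job. Of the things like the tray, leave any that is orange or purple; of the rest the smaller one is meant.

How it is judged:
By the outcome, as a careful person would: the job done as asked, in the order asked, and still so for the second after the job is handed in, with the robot touching nothing.
It also fails if it takes over 54 s, if anything falls off the work surface, if the arm or the gripper's body presses on something with over 40 N, if the wrist force passes 120 N, or if a joint passes its speed limit or range.

## Working session

There is one attempt and no reset: what is moved stays moved. The work goes in short steps, Python scripts to look and compute and a shell command to move; the robot and the scene stay as the last step left them, time stands still between calls to the robot, and variables do not carry over. Pictures are saved under pics/ and viewed, and the job is handed in when it is done.

```bash
ls; mkdir -p pics; python3 - <<'E'
from bench import arm
import cv2
s=arm.read_state();print(s['time_s'],s['tcp_pos'],s['orientation'],s['width'],arm.pinch_z)
for n in ["scene","top","wrist"]:
    d=arm.get_image(n);cv2.imwrite(f"pics/{n}0.png",d["pixels"][:,:,::-1])
    import numpy as np;np.savez(f"{n}0.npz",**d)
    if n!='wrist':print(n,d['tvec'],d['rvec'],d['intrinsics'].tolist())
    else: print(d['tool_from_camera'])
E
```

```text
pics
0.0 [0.18134412 0.59746346 0.22145251] [-0.56767991  0.56835313  0.42054245 -0.42173248] 0.08708724433533953 0.0187
scene [ 0.225471   -0.20180809  1.65927998] [ 1.43083669  2.14373697 -0.87381856] [[530.9421875879616, 0.0, 324.4457162442885], [0.0, 530.9421875879616, 244.2387733965297], [0.0, 0.0, 1.0]]
top [-0.06768744  0.53053058  1.06641741] [ 2.20720899 -2.14243473  0.13294158] [[493.3544048425042, 0.0, 326.6227839999606], [0.0, 493.3544048425042, 239.14074252834894], [0.0, 0.0, 1.0]]
[[ 9.99998813e-01  5.43104439e-04 -1.44189653e-03 -3.23864716e-04]
 [ 1.53551936e-03 -2.73954604e-01  9.61741398e-01 -1.61643516e-01]
 [ 1.27311831e-04 -9.61742471e-01 -2.73955112e-01  7.59761368e-02]
 [ 0.00000000e+00  0.00000000e+00  0.00000000e+00  1.00000000e+00]]
```

View pics/scene0.png

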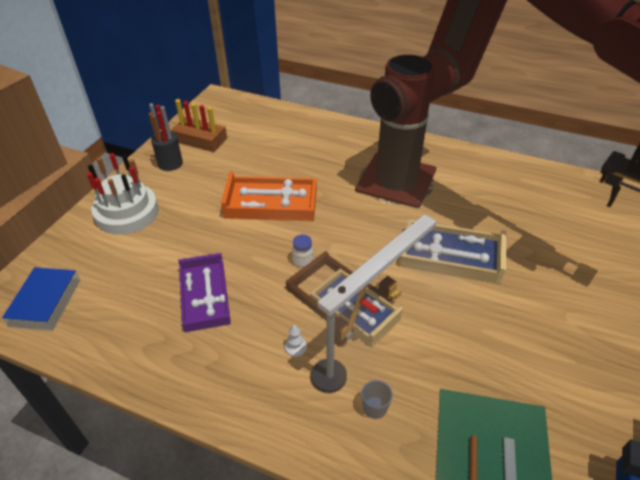

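View pics/top0.png

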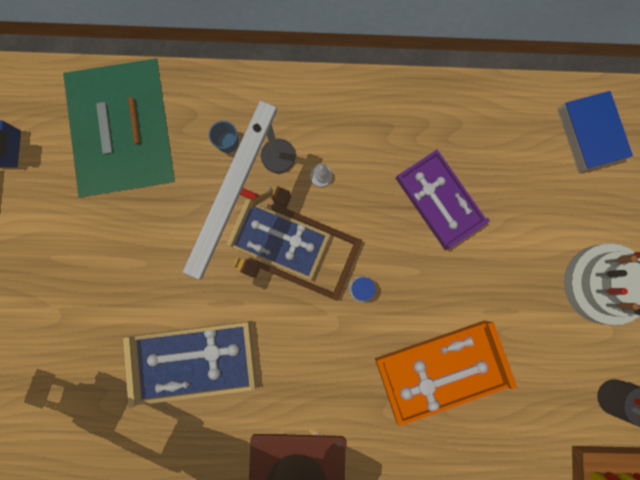

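View pics/wrist0.png

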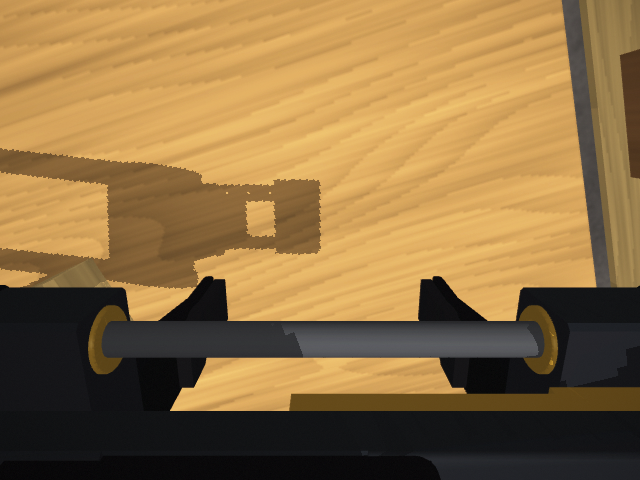

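```bash
python3 - <<'E'
import bench,inspect
from bench import arm
print([a for a in dir(arm) if a[0]!='_'])
E
```

```text
['MotionError', 'finish_job', 'get_image', 'pinch_z', 'read_state']
```

```bash
cat > h.py <<'E'
import numpy as np,cv2
def load(n):
    d=dict(np.load(n+'0.npz' if not n.endswith('.npz') else n));return d
def cloud(d):
    K=d['intrinsics'];z=d['range_z'];v,u=np.mgrid[0:480,0:640]
    P=np.stack([(u-K[0,2])/K[0,0]*z,(v-K[1,2])/K[1,1]*z,z],-1)
    R=cv2.Rodrigues(d['rvec'])[0]
    return (P-d['tvec'].ravel())@R   # R^T(P-t)
E
python3 - <<'E'
from h import *
d=load('top');W=cloud(d);im=d['pixels']
for (u,v) in [(283,197),(250,268),(275,262),(330,295),(345,235),(350,265),(300,470),(225,200),(263,110),(190,270),(241,264),(249,193),(266,240),(400,150),(323,175),(363,290),(223,136),(240,227),(325,260)]:
    print(u,v,im[v,u],W[v,u].round(4))
crop=im[90:310,170:390,::-1];cv2.imwrite('pics/crop_top.png',cv2.resize(crop,None,fx=2.7,fy=2.7,interpolation=cv2.INTER_CUBIC))
z=W[90:310,170:390,2];cv2.imwrite('pics/crop_z.png',cv2.resize(np.clip(z*1000*0.9,0,255).astype(np.uint8),None,fx=2.7,fy=2.7,interpolation=0))
E
```

```text
283 197 [59 43 29] [0.617  0.0455 0.0655]
250 268 [62 45 31] [0.4616 0.1093 0.0684]
275 262 [113 101  87] [0.4786 0.0611 0.0208]
330 295 [81 55 33] [ 0.4094 -0.0629  0.0264]
345 235 [79 53 31] [ 0.5428 -0.0924  0.029 ]
350 265 [88 58 35] [ 0.4763 -0.1049  0.0325]
300 470 [41 32 23] [ 0.0676 -0.0116  0.1075]
225 200 [166 166 162] [0.5684 0.1289 0.2762]
263 110 [165 165 161] [0.73   0.0701 0.2786]
190 270 [167 166 162] [0.4463 0.1816 0.2772]
241 264 [171 132  52] [0.4699 0.1297 0.0618]
249 193 [152  37  28] [0.6075 0.1073 0.1464]
266 240 [59 68 97] [0.5275 0.0836 0.0159]
400 150 [144 112  68] [ 0.7485 -0.2167  0.0025]
323 175 [104 100  97] [ 0.6685 -0.0394  0.0646]
363 290 [ 54  76 136] [ 0.4222 -0.1309  0.0735]
223 136 [51 61 69] [0.7673 0.1942 0.0035]
240 227 [87 75 54] [0.5539 0.1415 0.0252]
325 260 [150 118  71] [ 0.4878 -0.05   -0.0013]
```

```bash
python3 - <<'E'
from h import *
d=load('scene');im=d['pixels']
cv2.imwrite('pics/crop_s.png',cv2.resize(im[200:420,260:530,::-1],None,fx=2.7,fy=2.7,interpolation=cv2.INTER_CUBIC))
E
```

```text
(no output)
```

View pics/crop_top.png

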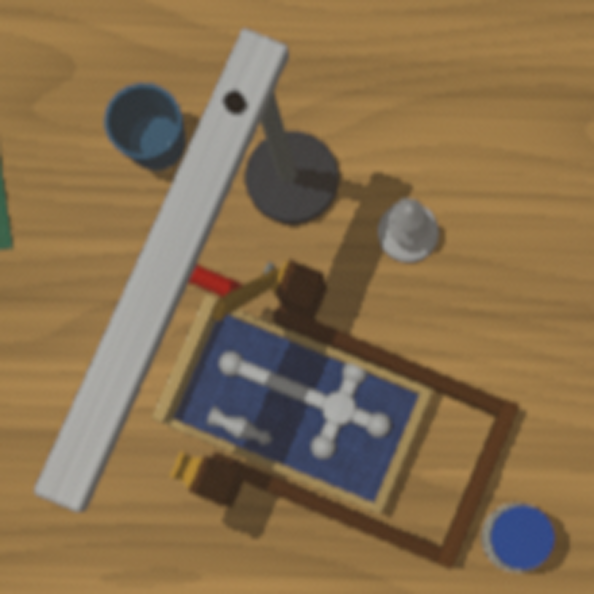

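View pics/crop_s.png

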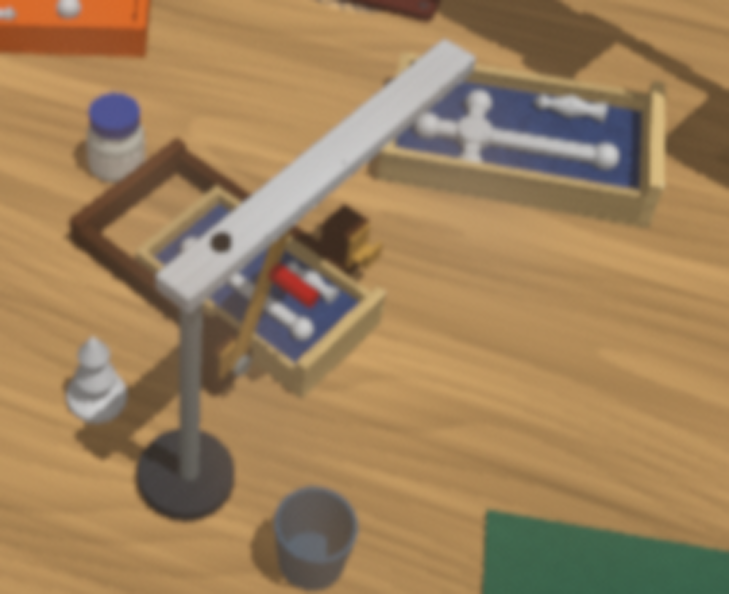

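```bash
python3 - <<'E'
from h import *
d=load('top');W=cloud(d);im=d['pixels'].astype(int)
reg=np.zeros((480,640),bool);reg[90:320,170:380]=1
def box(m,name):
    p=W[m][:,:2].astype(np.float32);r=cv2.minAreaRect(p*1000);print(name,m.sum(),np.round(r[0],1),np.round(r[1],1),round(r[2],2),W[m][:,2].mean().round(4))
    return p
bar=reg&(W[...,2]>.26)&(W[...,2]<.3); box(bar,'lampbar')
br=(im[...,0]<120)&(im[...,0]-im[...,2]>22)&(im[...,2]<60)
frame=reg&br&(W[...,2]>.018)&(W[...,2]<.045)
n,l,st,c=cv2.connectedComponentsWithStats(frame.astype(np.uint8))
for i in range(1,n):
    if st[i,4]>60: box(l==i,f'frame{i}')
post=reg&br&(W[...,2]>.055)&(W[...,2]<.075)
n,l,st,c=cv2.connectedComponentsWithStats(post.astype(np.uint8))
for i in range(1,n):
    if st[i,4]>30: box(l==i,f'post{i}'); print(c[i])
red=reg&(im[...,0]>110)&(im[...,1]<60); box(red,'red')
print(np.c_[W[red]][::6].round(3))
E
```

```text
lampbar 3870 [589.2 121.5] [ 34.5 329.4] 68.92 0.2773
frame1 1643 [508.2  -4.8] [216.7 199.6] 69.13 0.0283
frame2 71 [554.5 140.9] [ 2.1 89.2] 69.3 0.0288
post1 236 [623.2  56.3] [40.4 33.2] 70.59 0.0638
[279.59745763 195.22457627]
post2 215 [462.  113.1] [29.8 31.9] 69.25 0.0638
[248.7627907  267.90697674]
red 97 [521.1  37.1] [252.8  23.8] 40.17 0.1566
[[ 0.615  0.122  0.146]
 [ 0.613  0.116  0.146]
 [ 0.612  0.116  0.145]
 [ 0.608  0.121  0.15 ]
 [ 0.61   0.11   0.144]
 [ 0.607  0.121  0.149]
 [ 0.607  0.109  0.149]
 [ 0.608  0.097  0.145]
 [ 0.605  0.113  0.149]
 [ 0.605  0.101  0.148]
 [ 0.603  0.117  0.145]
 [ 0.603  0.105  0.147]
 [ 0.602  0.115  0.144]
 [ 0.417 -0.035  1.117]
 [ 0.6    0.109  0.143]
 [ 0.6    0.097  0.146]
 [ 0.596  0.101  0.143]]
```

```bash
cat >> h.py <<'E'
O=np.array([.543,.098,0]);th=np.radians(-20.95)
EY=np.array([np.cos(th),np.sin(th),0]);EX=np.array([EY[1],-EY[0],0])
RR=np.stack([EX,EY,[0,0,1]])
def rack(p): return (np.asarray(p)-O)@RR.T
def world(r): return np.asarray(r)@RR+O
E
python3 - <<'E'
from h import *
d=load('top');W=cloud(d);Q=rack(W)*1000;im=d['pixels'].astype(int)
# profile map: max z on 5mm grid along x for several y bands
m=(np.abs(Q[...,1])<52)&(Q[...,0]>-70)&(Q[...,0]<230)&(Q[...,2]<100)
p=Q[m];c=im[m]
for y0 in (-40,-20,0,20,40):
    s=np.abs(p[:,1]-y0)<7
    print(y0,[(int(x),int(p[s&(np.abs(p[:,0]-x)<2.5)][:,2].max()) if (s&(np.abs(p[:,0]-x)<2.5)).any() else None) for x in range(-65,215,5)])
b=(im[...,2]>im[...,0]+8)&(np.abs(Q[...,1])<55)&(np.abs(Q[...,0]-40)<130)&(Q[...,2]<40)
r=cv2.minAreaRect(Q[b][:,:2].astype(np.float32));print('foam',b.sum(),r,Q[b][:,2].mean())
# walls yellowish z>27
w=(np.abs(Q[...,1])<57)&(Q[...,0]>-80)&(Q[...,0]<190)&(Q[...,2]>27)&(Q[...,2]<50)&(im[...,0]-im[...,2]>30)
print('wall',np.percentile(Q[w],[1,5,50,95,99],axis=0).round(1))
E
```

```text
-40 [(-65, 4), (-60, None), (-55, 46), (-50, 50), (-45, 49), (-40, 22), (-35, 21), (-30, 22), (-25, 23), (-20, 19), (-15, 29), (-10, 31), (-5, 32), (0, 32), (5, 37), (10, 33), (15, 32), (20, 32), (25, 30), (30, 28), (35, 29), (40, 27), (45, 20), (50, 21), (55, 20), (60, 20), (65, 19), (70, 21), (75, 20), (80, 22), (85, 20), (90, 19), (95, 24), (100, 20), (105, 23), (110, 22), (115, 21), (120, 20), (125, 21), (130, 19), (135, 20), (140, 34), (145, 34), (150, 3), (155, 3), (160, 5), (165, 3), (170, 1), (175, 3), (180, 5), (185, 5), (190, 3), (195, 5), (200, 33), (205, 37), (210, 36)]
-20 [(-65, 3), (-60, None), (-55, 47), (-50, 47), (-45, 46), (-40, 23), (-35, 23), (-30, 21), (-25, 21), (-20, 23), (-15, 27), (-10, 19), (-5, 21), (0, 20), (5, 22), (10, 27), (15, 28), (20, 23), (25, 22), (30, 21), (35, 21), (40, 21), (45, 22), (50, 19), (55, 21), (60, 23), (65, 20), (70, 27), (75, 34), (80, 36), (85, 35), (90, 30), (95, 21), (100, 22), (105, 19), (110, 20), (115, 21), (120, 23), (125, 22), (130, 19), (135, 20), (140, 36), (145, 36), (150, 2), (155, 1), (160, 4), (165, 2), (170, 2), (175,
[... 1376 characters left out ...]
(-10, 20), (-5, 20), (0, 19), (5, 22), (10, 23), (15, 23), (20, 22), (25, 20), (30, 21), (35, 23), (40, 22), (45, 20), (50, 21), (55, 23), (60, 20), (65, 21), (70, 28), (75, 32), (80, 35), (85, 36), (90, 31), (95, 22), (100, 21), (105, 20), (110, 20), (115, 20), (120, 21), (125, 22), (130, 22), (135, 20), (140, 36), (145, 34), (150, 4), (155, 2), (160, 2), (165, 3), (170, 2), (175, 3), (180, 2), (185, 2), (190, 2), (195, 4), (200, 3), (205, 38), (210, 36)]
foam 2560 ((47.120689392089844, 1.8156242370605469), (95.85767364501953, 177.2418975830078), 89.84239196777344) 18.1382942923815
wall [[-53.6 -54.2  27.6]
 [-52.  -53.3  29.1]
 [ 27.1  -4.1  33. ]
 [143.8  54.5  47.3]
 [145.4  55.5  49.1]]
```

```bash
cat >> h.py <<'E'
from scipy.spatial.transform import Rotation as Ro
def tool(s): 
    q=np.asarray(s['orientation']);return Ro.from_quat([q[1],q[2],q[3],q[0]]).as_matrix()
def delta(r_mm,s=None):
    """tool-frame dp in mm to reach rack point (mm)"""
    from bench import arm
    s=s or arm.read_state();R=tool(s)
    return (R.T@(world(np.array(r_mm)/1000)-s['tcp_pos'])*1000).round(1)
def yaw(s): R=tool(s);return np.degrees(np.arctan2(R[1,0],R[0,0]))
def rep():
    from bench import arm
    s=arm.read_state();print('t',s['time_s'],'rack',(rack(s['tcp_pos'])*1000).round(1),'yaw',yaw(s).round(2),'down',tool(s)[:,1].round(3),'F rack',(RR@np.array(s['contact_force'])).round(2),'w',round(s['width'],4),'q',np.round(s['q'],3))
    return s
E
python3 - <<'E'
from h import *
rep();print(delta([119,-14,320]))
E
```

```text
t 0.15 rack [-337.3 -516.3  221.7] yaw 73.11 down [-0.001 -0.001 -1.   ] F rack [ 0.24 -0.68 -0.26] w 0.0872 q [ 1.15   0.221  1.527 -0.     1.395 -0.126]
[-490.9  -97.7 -468.7]
```

```bash
python3 -m inch '[{"hand":1,"dp":[0,-0.05,0],"twist":4},{"hand":1,"dp":[-0.03,-0.098,-0.03],"twist":4},{"hand":1,"dp":[-0.06,-0.098,-0.06],"twist":4},{"hand":1,"dp":[-0.095,-0.098,-0.092],"twist":4},{"hand":1,"dp":[-0.13,-0.098,-0.125],"twist":4},{"hand":1,"dp":[-0.165,-0.098,-0.158],"twist":4},{"hand":1,"dp":[-0.2,-0.098,-0.19],"twist":4},{"hand":1,"dp":[-0.235,-0.098,-0.225],"twist":4},{"hand":1,"dp":[-0.27,-0.098,-0.258],"twist":4},{"hand":1,"dp":[-0.3,-0.098,-0.29],"twist":4},{"hand":1,"dp":[-0.3,-0.098,-0.29],"twist":4}]'; python3 - <<'E'
from h import *
rep();print(delta([119,-14,320]))
E
```

```text
time_s: 1.25
tcp_pos: [0.374, 0.2225, 0.3204]
orientation: [-0.583, 0.584, 0.399, -0.399]
contact_force: [-0.1, 0.4, -0.2]
width: 0.0066
t 1.25 rack [ -55.8 -202.4  320.4] yaw 68.72 down [ 0.001 -0.002 -1.   ] F rack [-0.33 -0.29 -0.25] w 0.0066 q [ 0.357 -0.297  1.848 -0.002  1.59  -0.843]
[-173.7    0.9 -189.4]
```

```bash
python3 -m inch '[{"hand":1,"dp":[-0.035,0,-0.035],"twist":0},{"hand":1,"dp":[-0.07,0,-0.07],"twist":0},{"hand":1,"dp":[-0.105,0,-0.11],"twist":0},{"hand":1,"dp":[-0.14,0,-0.15],"twist":0},{"hand":1,"dp":[-0.174,0,-0.189],"twist":0},{"hand":1,"dp":[-0.174,0,-0.189],"twist":0},{"hand":1,"dp":[-0.174,0,-0.189],"twist":0}]'; python3 - <<'E'
from h import *
rep();print(delta([119,-14,100]))
from bench import arm
for n in ["scene","top","wrist"]:
    d=arm.get_image(n);cv2.imwrite(f"pics/{n}1.png",d["pixels"][:,:,::-1]);np.savez(f"{n}1.npz",**d)
E
```

```text
time_s: 1.95
tcp_pos: [0.4866, -0.0039, 0.3198]
orientation: [0.583, -0.582, -0.4, 0.401]
contact_force: [-0.5, 0.4, -0.4]
width: 0.0004
t 1.95 rack [115.3 -16.3 319.8] yaw 68.96 down [-0.002  0.001 -1.   ] F rack [-0.21 -0.6  -0.36] w 0.0004 q [-0.17  -0.163  1.738  0.     1.568 -1.374]
[ -3.7 219.8  -2.7]
```

View pics/scene1.png

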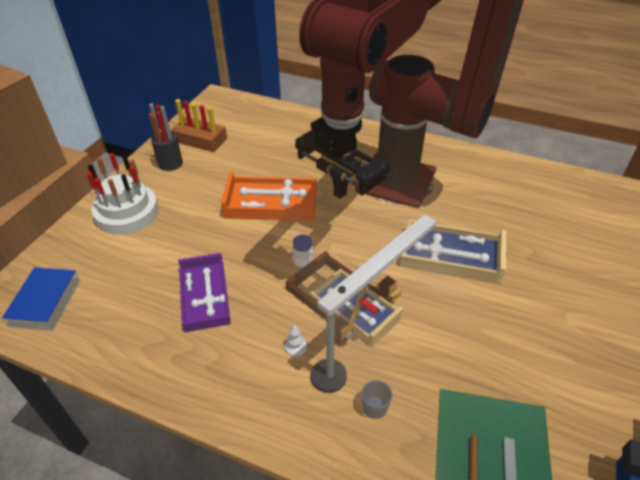

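View pics/top1.png

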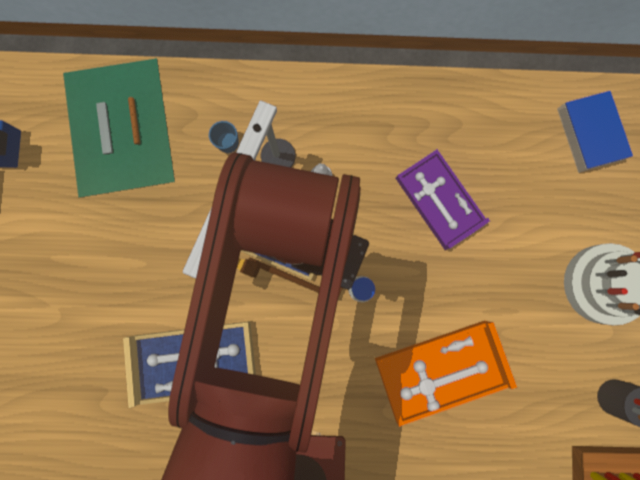

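View pics/wrist1.png

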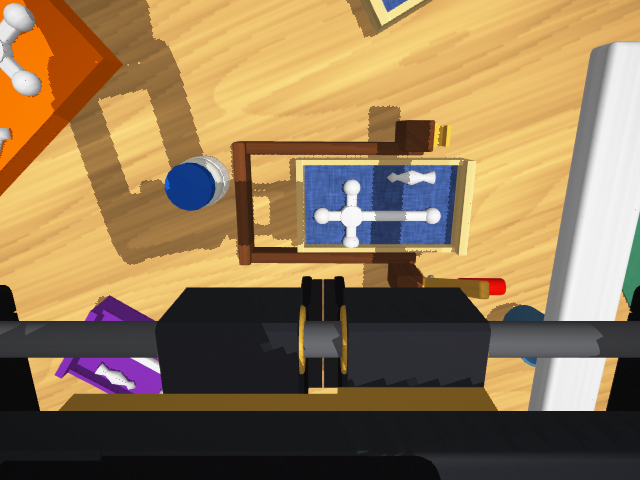

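```bash
python3 - <<'E'
from h import *
d=load('scene1.npz');W=cloud(d);Q=rack(W)*1000-np.array([115.3,-16.3,319.8])
m=(np.abs(Q[...,0])<150)&(np.abs(Q[...,1])<150)&(Q[...,2]>-15)&(Q[...,2]<420)
p=Q[m]
for z in range(-10,420,10):
    s=p[np.abs(p[:,2]-z)<5]
    if len(s)>3: print(z,len(s),'x',np.percentile(s[:,0],[1,99]).round(),'y',np.percentile(s[:,1],[1,99]).round())
E
```

```text
0 23 x [-9.  8.] y [-7. 12.]
10 47 x [-9. 10.] y [-9. 13.]
20 47 x [-10.  10.] y [-11.  14.]
30 47 x [-11.  13.] y [-6. 14.]
40 52 x [-14.  15.] y [-6. 15.]
50 12 x [-16.  11.] y [ 4. 14.]
70 96 x [-87.  85.] y [-29.  39.]
80 345 x [-87.  83.] y [-34.  40.]
90 522 x [-92.  82.] y [-29.  41.]
100 317 x [-94.  92.] y [-29.  40.]
110 1139 x [-94.  93.] y [-32.  39.]
120 227 x [-29.  53.] y [-22.  27.]
130 178 x [-17.  50.] y [-24.  25.]
140 168 x [-17.  51.] y [-20.  26.]
150 72 x [-18.  43.] y [-18.  25.]
160 77 x [-17.  45.] y [12. 40.]
170 235 x [-37.  50.] y [-9. 40.]
180 287 x [-36.  32.] y [-25.  40.]
190 90 x [-31.  13.] y [-7. 34.]
200 179 x [-39.  24.] y [-17.  42.]
210 185 x [-39.  24.] y [-13.  41.]
220 247 x [-39.  26.] y [-22.  42.]
230 204 x [-37.  22.] y [-18.  40.]
240 200 x [-39.  23.] y [-15.  40.]
250 206 x [-46.  22.] y [-15.  40.]
260 234 x [-44.  21.] y [-15.  40.]
270 239 x [-39.  21.] y [-16.  40.]
280 237 x [-37.  21.] y [-14.  40.]
290 177 x [-40.  20.] y [-5. 41.]
300 526 x [-60.  40.] y [-134.   43.]
310 333 x [-64.  48.] y [-146.   45.]
320 532 x [-65.  74.] y [-147.   52.]
330 672 x [-66.  73.] y [-149.   56.]
340 790 x [-66.  72.] y [-149.   57.]
350 798 x [-66.  67.] y [-149.   57.]
360 860 x [-66.  61.] y [-143.   54.]
370 905 x [-64.  55.] y [-130.   50.]
380 1201 x [-62.  52.] y [-101.   41.]
390 399 x [-59.  55.] y [-80.  28.]
```

```bash
python3 -m inch '[{"hand":1,"dp":[-0.002,0.045,0],"twist":0},{"hand":1,"dp":[-0.002,0.09,0],"twist":0},{"hand":1,"dp":[-0.002,0.135,0],"twist":0},{"hand":1,"dp":[-0.002,0.18,0],"twist":0},{"hand":1,"dp":[-0.002,0.22,0],"twist":0},{"hand":1,"dp":[-0.002,0.25,0],"twist":0},{"hand":1,"dp":[-0.002,0.255,0],"twist":0},{"hand":1,"dp":[-0.002,0.255,0],"twist":0}]'; python3 - <<'E'
from h import *
rep();print(delta([117,-16,25]))
from bench import arm
for n in ["wrist"]:
    d=arm.get_image(n);cv2.imwrite(f"pics/{n}2.png",d["pixels"][:,:,::-1]);np.savez(f"{n}2.npz",**d)
E
```

```text
time_s: 2.9
tcp_pos: [0.485, -0.0038, 0.0654]
orientation: [0.582, -0.582, -0.401, 0.402]
contact_force: [0.2, 0.4, 0.7]
width: 0.0003
t 2.9 rack [115.8 -17.7  65.4] yaw 69.22 down [-0.002  0.    -1.   ] F rack [-0.49  0.07  0.73] w 0.0003 q [-0.171  0.066  2.016  0.     1.061 -1.379]
[-1.2 40.4 -1.8]
```

View pics/wrist2.png

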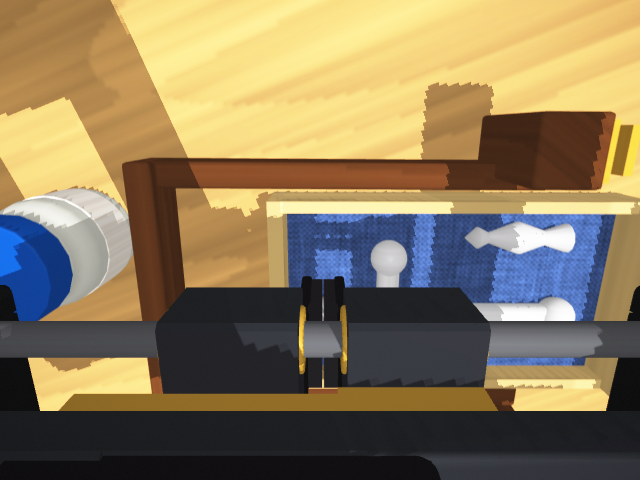

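```bash
python3 -m inch '[{"hand":1,"dp":[-0.001,0.02,-0.001],"twist":0},{"hand":1,"dp":[-0.001,0.033,-0.001],"twist":0},{"hand":1,"dp":[-0.001,0.041,-0.001],"twist":0},{"hand":1,"dp":[-0.001,0.041,-0.001],"twist":0}]'; python3 - <<'E'
from h import *
rep()
E
```

```text
time_s: 3.35
tcp_pos: [0.4859, -0.0062, 0.0242]
orientation: [0.583, -0.582, -0.401, 0.401]
contact_force: [-1.1, 0.1, -0.6]
width: 0.0006
t 3.35 rack [117.8 -16.1  24.2] yaw 69.11 down [-0.001  0.    -1.   ] F rack [ 0.27 -1.12 -0.62] w 0.0006 q [-0.175  0.139  2.031  0.     0.973 -1.382]
```

```bash
python3 -m inch '[{"hand":1,"dp":[-0.008,0,0],"twist":0},{"hand":1,"dp":[-0.014,0,0],"twist":0},{"hand":1,"dp":[-0.02,0,0],"twist":0},{"hand":1,"dp":[-0.026,0,0],"twist":0},{"hand":1,"dp":[-0.032,0,0],"twist":0},{"hand":1,"dp":[-0.036,0,0],"twist":0}]'; python3 - <<'E'
from h import *
rep()
from bench import arm
d=arm.get_image('wrist');cv2.imwrite("pics/wrist3.png",d["pixels"][:,:,::-1])
E
```

```text
time_s: 3.95
tcp_pos: [0.4737, -0.0406, 0.025]
orientation: [-0.582, 0.583, 0.401, -0.401]
contact_force: [1.1, 3.0, 2.0]
width: 0.0006
t 3.95 rack [154.2 -15.1  25. ] yaw 69.08 down [ 0.001 -0.    -1.   ] F rack [-3.24 -0.04  2.04] w 0.0006 q [-0.252  0.112  2.058  0.     0.97  -1.458]
```

View pics/wrist3.png

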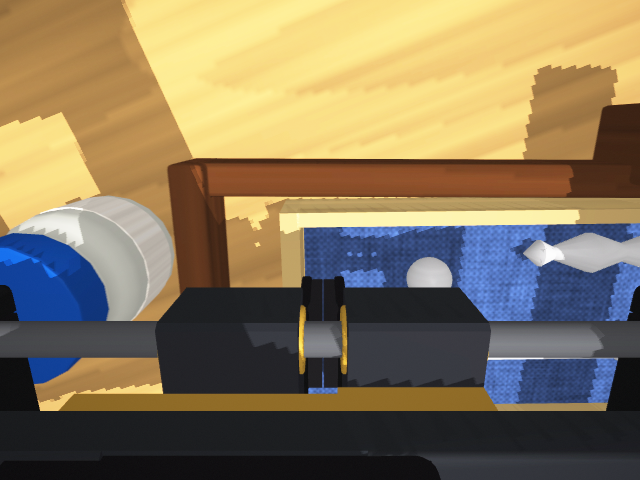

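```bash
python3 -m inch '[{"hand":1,"dp":[-0.006,0,0],"twist":0},{"hand":1,"dp":[-0.012,0,0],"twist":0},{"hand":1,"dp":[-0.018,0,0],"twist":0},{"hand":1,"dp":[-0.022,0,0],"twist":0},{"hand":1,"dp":[-0.024,0,0],"twist":0},{"hand":1,"dp":[-0.026,0,0],"twist":0}]'; python3 - <<'E'
from h import *
rep()
E
```

```text
time_s: 4.6
tcp_pos: [0.4641, -0.0645, 0.0245]
orientation: [0.582, -0.582, -0.401, 0.401]
contact_force: [1.6, 3.7, 2.2]
width: 0.0005
t 4.6 rack [180.  -15.6  24.5] yaw 69.1 down [-0.  0. -1.] F rack [-4.01  0.17  2.16] w 0.0005 q [-0.307  0.098  2.075  0.     0.968 -1.513]
```

```bash
python3 -m inch '[{"hand":1,"dp":[-0.003,0,0],"twist":0},{"hand":1,"dp":[-0.006,0,0],"twist":0}]'; python3 - <<'E'
from h import *
rep()
E
```

```text
time_s: 4.8
tcp_pos: [0.4627, -0.0687, 0.0246]
orientation: [0.583, -0.582, -0.402, 0.4]
contact_force: [7.9, 19.3, 1.2]
width: 0.0005
t 4.8 rack [184.4 -15.4  24.6] yaw 69.05 down [ 0.002  0.003 -1.   ] F rack [-20.84   0.46   1.16] w 0.0005 q [-0.319  0.095  2.078  0.004  0.968 -1.526]
```

```bash
python3 -m inch '[{"hand":1,"dp":[-0.006,0,0],"twist":0},{"hand":1,"dp":[0.004,0,0],"twist":0},{"hand":1,"dp":[0.004,-0.03,0],"twist":0},{"hand":1,"dp":[0.004,-0.075,0],"twist":0},{"hand":0,"dp":[0.004,-0.13,0],"twist":0},{"hand":-1,"dp":[0.004,-0.13,0],"twist":0},{"hand":-1,"dp":[0.004,-0.13,0],"twist":0}]'; python3 - <<'E'
from h import *
rep();print(delta([101,115,150]))
from bench import arm
d=arm.get_image('wrist');cv2.imwrite("pics/wrist4.png",d["pixels"][:,:,::-1])
E
```

```text
time_s: 5.5
tcp_pos: [0.4645, -0.0671, 0.1562]
orientation: [-0.581, 0.584, 0.402, -0.401]
contact_force: [-0.1, -0.8, -0.6]
width: 0.0169
t 5.5 rack [182.3 -14.3 156.2] yaw 69.11 down [ 0.003 -0.002 -1.   ] F rack [ 0.81  0.2  -0.56] w 0.0169 q [-3.110e-01 -1.020e-01  1.993e+00 -1.000e-03  1.248e+00 -1.517e+00]
[  81.1    6.6 -129.3]
```

View pics/wrist4.png

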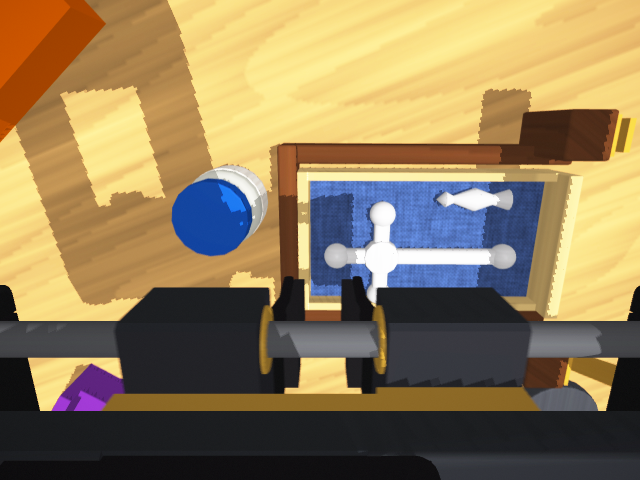

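```bash
python3 -m inch '[{"hand":-1,"dp":[0.02,0,-0.032],"twist":0},{"hand":-1,"dp":[0.04,0,-0.065],"twist":0},{"hand":-1,"dp":[0.06,0.005,-0.097],"twist":0},{"hand":-1,"dp":[0.081,0.007,-0.129],"twist":0},{"hand":-1,"dp":[0.081,0.007,-0.129],"twist":0},{"hand":-1,"dp":[0.081,0.007,-0.129],"twist":0}]'; python3 - <<'E'
from h import *
rep();print(delta([101,115,72]))
from bench import arm
for n in ["scene"]:
    d=arm.get_image(n);cv2.imwrite(f"pics/{n}5.png",cv2.resize(d['pixels'][120:400,230:520,::-1],None,fx=2.5,fy=2.5));np.savez(f"{n}5.npz",**d)
E
```

```text
time_s: 6.15
tcp_pos: [0.611, -0.0362, 0.1437]
orientation: [0.584, -0.581, -0.399, 0.403]
contact_force: [-0.7, 0.4, -0.2]
width: 0.0686
t 6.15 rack [101.1 111.5 143.7] yaw 69.15 down [-0.007  0.001 -1.   ] F rack [-0.11 -0.84 -0.19] w 0.0686 q [-1.880e-01  2.600e-01  1.631e+00 -1.000e-03  1.257e+00 -1.394e+00]
[ 0.2 71.7 -4. ]
```

View pics/scene5.png

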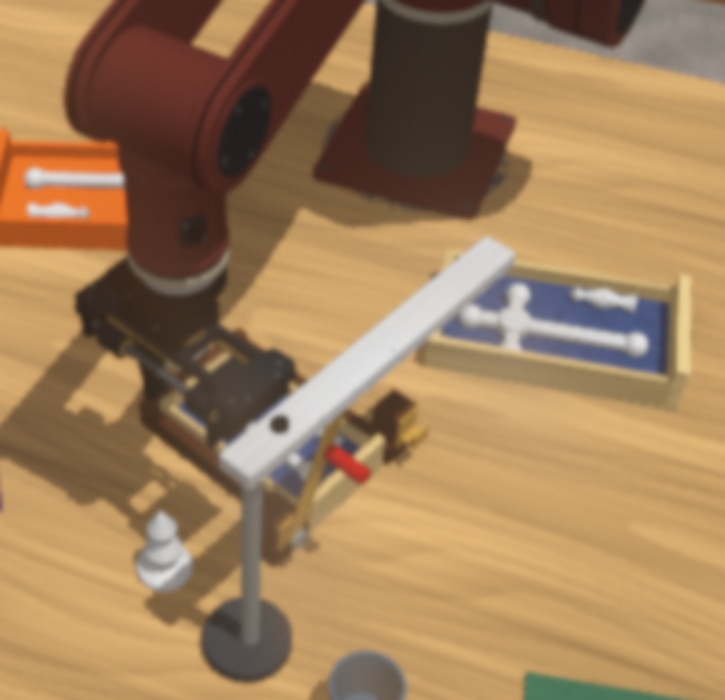

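```bash
python3 -m inch '[{"hand":-1,"dp":[0,0.03,-0.004],"twist":0},{"hand":-1,"dp":[0,0.06,-0.004],"twist":0},{"hand":-1,"dp":[0,0.072,-0.004],"twist":0},{"hand":-1,"dp":[0,0.072,-0.004],"twist":0}]'; python3 - <<'E'
from h import *
rep();print(delta([47,115,72]))
E
```

```text
time_s: 6.6
tcp_pos: [0.6137, -0.0379, 0.0732]
orientation: [0.584, -0.581, -0.4, 0.402]
contact_force: [-0.2, 0.6, 0.7]
width: 0.087
t 6.6 rack [101.6 114.6  73.2] yaw 69.08 down [-0.005  0.001 -1.   ] F rack [-0.54 -0.37  0.75] w 0.087 q [-0.19   0.346  1.669 -0.     1.132 -1.395]
[54.6  1.1 -0.4]
```

```bash
python3 -m inch '[{"hand":-1,"dp":[0.012,0,0],"twist":0},{"hand":-1,"dp":[0.024,0,0],"twist":0},{"hand":-1,"dp":[0.036,0,0],"twist":0},{"hand":-1,"dp":[0.048,0,0],"twist":0},{"hand":-1,"dp":[0.054,0.001,0],"twist":0},{"hand":-1,"dp":[0.054,0.001,0],"twist":0}]'; python3 - <<'E'
from h import *
rep();print(delta([47,115,72]))
from bench import arm
for n in ["scene","wrist"]:
    d=arm.get_image(n)
    im=d['pixels'][120:400,230:520,::-1] if n=='scene' else d['pixels'][:,:,::-1]
    cv2.imwrite(f"pics/{n}6.png",cv2.resize(im,None,fx=2.5,fy=2.5) if n=='scene' else im)
E
```

```text
time_s: 7.2
tcp_pos: [0.6362, 0.0139, 0.0745]
orientation: [0.582, -0.582, -0.402, 0.402]
contact_force: [-0.3, -0.8, -0.8]
width: 0.0869
t 7.2 rack [ 45.3 117.1  74.5] yaw 69.21 down [ 0.  0. -1.] F rack [ 0.84 -0.03 -0.83] w 0.0869 q [-0.102  0.386  1.613  0.     1.142 -1.31 ]
[-1.7  2.5  2.1]
```

View pics/scene6.png

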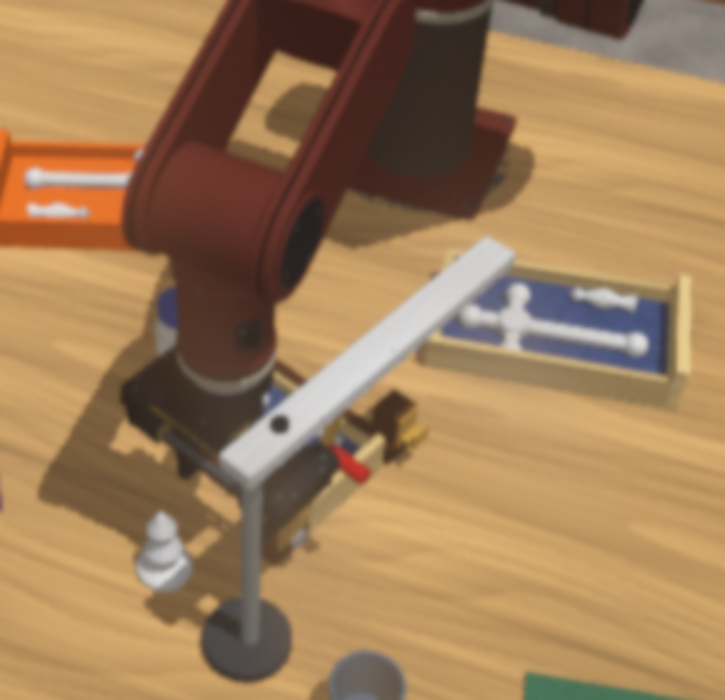

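View pics/wrist6.png

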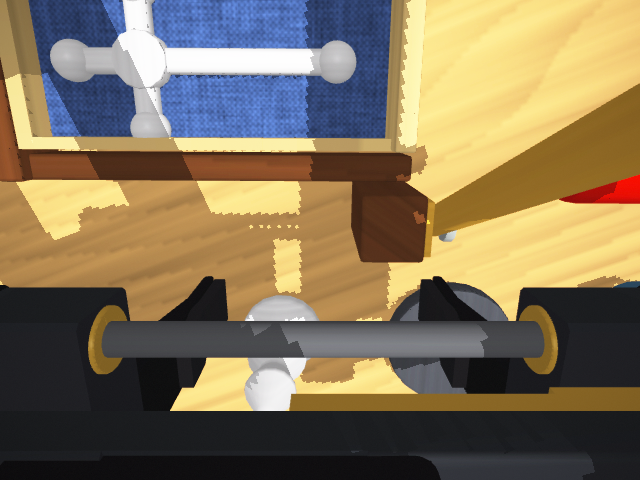

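```bash
python3 -m inch '[{"hand":-1,"dp":[-0.001,0.001,0.008],"twist":0},{"hand":-1,"dp":[-0.001,0.001,0.016],"twist":0},{"hand":-1,"dp":[-0.001,0.001,0.024],"twist":0},{"hand":-1,"dp":[-0.001,0.001,0.032],"twist":0},{"hand":-1,"dp":[-0.001,0.001,0.04],"twist":0}]'; python3 - <<'E'
from h import *
rep()
from bench import arm
for n in ["wrist"]:
    d=arm.get_image(n)
    cv2.imwrite(f"pics/{n}7.png",d['pixels'][:,:,::-1])
E
```

```text
time_s: 7.8
tcp_pos: [0.5975, 0.0259, 0.0737]
orientation: [-0.582, 0.583, 0.401, -0.401]
contact_force: [1.2, -1.4, 0.3]
width: 0.0872
t 7.8 rack [47.8 76.7 73.7] yaw 69.1 down [ 0. -0. -1.] F rack [0.83 1.63 0.31] w 0.0872 q [-0.088  0.305  1.72  -0.     1.116 -1.294]
```

View pics/wrist7.png

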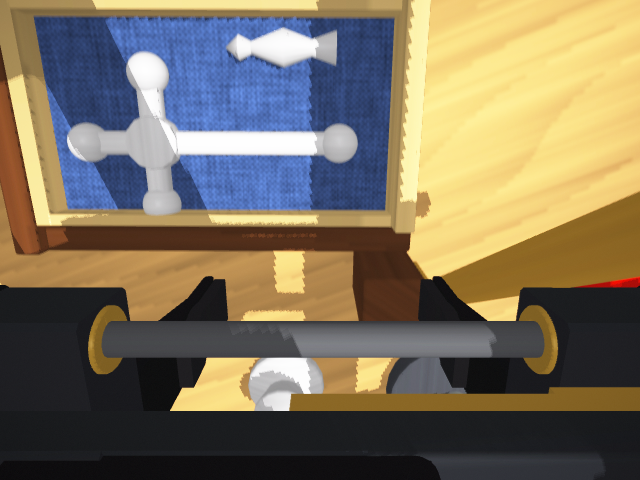

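```bash
python3 -m inch '[{"hand":-1,"dp":[0,0,0.01],"twist":0},{"hand":-1,"dp":[0,0,0.02],"twist":0},{"hand":-1,"dp":[0,0,0.03],"twist":0},{"hand":-1,"dp":[0,0,0.04],"twist":0},{"hand":-1,"dp":[0,0,0.05],"twist":0}]'; python3 - <<'E'
from h import *
rep()
from bench import arm
for n in ["wrist","scene"]:
    d=arm.get_image(n)
    im=d['pixels'][200:400,260:460,::-1] if n=='scene' else d['pixels'][:,:,::-1]
    cv2.imwrite(f"pics/{n}8.png",cv2.resize(im,None,fx=2.9,fy=2.9) if n=='scene' else im)
E
```

```text
time_s: 8.35
tcp_pos: [0.5505, 0.0439, 0.0735]
orientation: [0.582, -0.582, -0.401, 0.401]
contact_force: [0.4, -2.8, -0.1]
width: 0.087
t 8.35 rack [47.8 26.3 73.5] yaw 69.11 down [-0. -0. -1.] F rack [ 2.49  1.43 -0.1 ] w 0.087 q [-0.063  0.206  1.842 -0.     1.094 -1.269]
```

View pics/wrist8.png

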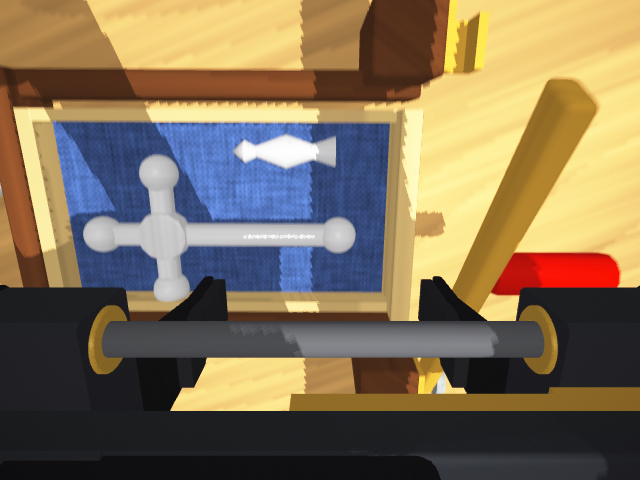

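View pics/scene8.png

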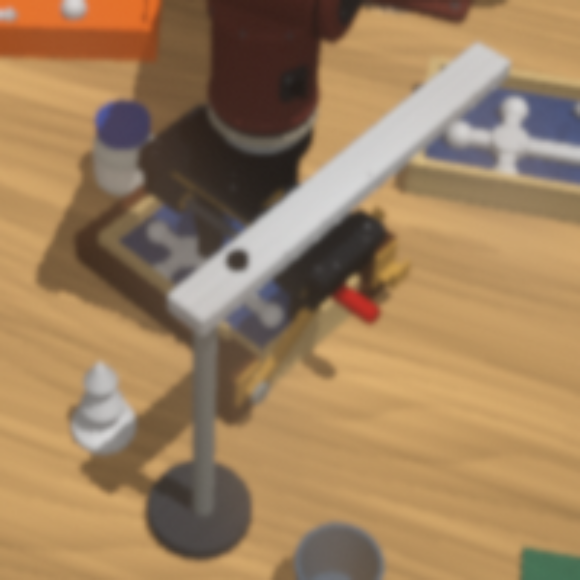

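```bash
python3 -m inch '[{"hand":-1,"dp":[0,0,0.01],"twist":0},{"hand":-1,"dp":[0,0,0.02],"twist":0},{"hand":-1,"dp":[0,0,0.03],"twist":0},{"hand":-1,"dp":[0,0,0.04],"twist":0},{"hand":-1,"dp":[0,0,0.05],"twist":0},{"hand":-1,"dp":[0,0,0.06],"twist":0}]'; python3 - <<'E'
from h import *
rep()
from bench import arm
for n in ["wrist"]:
    d=arm.get_image(n)
    cv2.imwrite(f"pics/{n}9.png",d['pixels'][:,:,::-1])
E
```

```text
time_s: 9.05
tcp_pos: [0.4946, 0.0655, 0.0736]
orientation: [0.582, -0.582, -0.401, 0.401]
contact_force: [0.1, -1.5, 0.4]
width: 0.0871
t 9.05 rack [ 47.6 -33.6  73.6] yaw 69.12 down [ 0.  0. -1.] F rack [1.4  0.67 0.35] w 0.0871 q [-0.027  0.084  1.979  0.     1.079 -1.233]
```

View pics/wrist9.png

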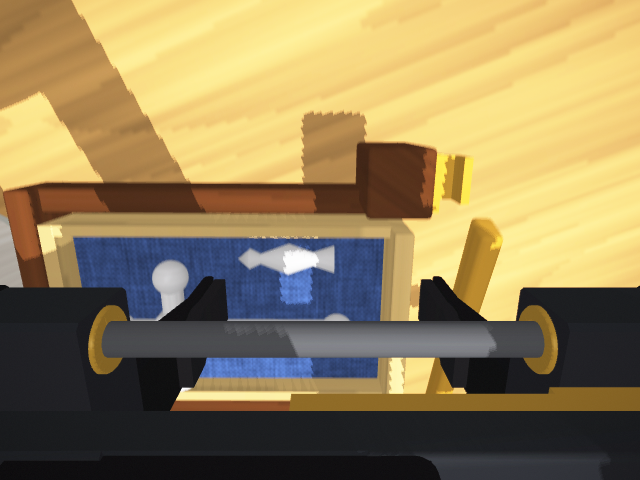

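```bash
python3 -m inch '[{"hand":-1,"dp":[0,0.004,0],"twist":0},{"hand":-1,"dp":[0,0.008,0],"twist":0},{"hand":-1,"dp":[0,0.012,0],"twist":0},{"hand":-1,"dp":[0,0.015,0],"twist":0},{"hand":-1,"dp":[0,0.018,0],"twist":0}]'; python3 - <<'E'
from h import *
rep()
from bench import arm
for n in ["wrist"]:
    d=arm.get_image(n)
    cv2.imwrite(f"pics/{n}10.png",d['pixels'][:,:,::-1])
E
```

```text
time_s: 9.6
tcp_pos: [0.4954, 0.065, 0.055]
orientation: [0.583, -0.582, -0.401, 0.401]
contact_force: [-0.6, -0.9, 0.7]
width: 0.087
t 9.6 rack [ 47.9 -32.6  55. ] yaw 69.1 down [-0.  0. -1.] F rack [ 1.   -0.22  0.67] w 0.087 q [-0.028  0.116  1.985  0.     1.041 -1.234]
```

View pics/wrist10.png

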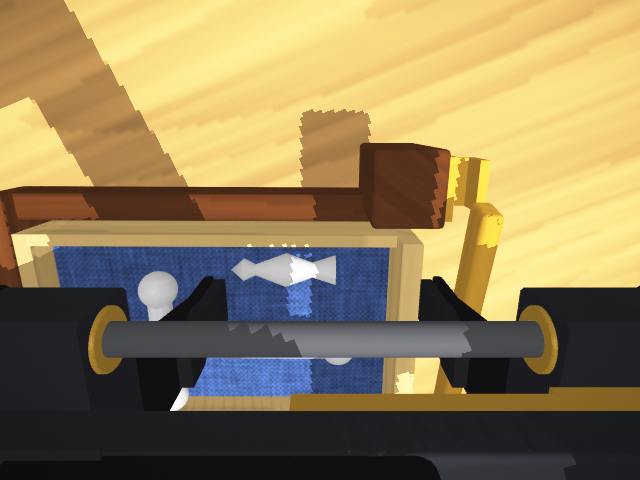

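```bash
cat >> h.py <<'E'
def wrist_rack(d,s):
    K=d['intrinsics'];z=d['range_z'];v,u=np.mgrid[0:480,0:640]
    P=np.stack([(u-K[0,2])/K[0,0]*z,(v-K[1,2])/K[1,1]*z,z],-1)
    T=d['tool_from_camera'];P=P@T[:3,:3].T+T[:3,3]
    return rack(P@tool(s).T+np.asarray(s['tcp_pos']))*1000
E
python3 - <<'E'
from h import *
from bench import arm
s=rep();d=arm.get_image('wrist');Q=wrist_rack(d,s)
for u,v in [(487,210),(480,230),(475,250),(470,270),(465,285),(478,205),(462,180),(484,180),(400,190),(405,300),(440,375),(430,295),(437,300),(445,300),(455,300),(465,310)]: print(u,v,d['pixels'][v,u],Q[v,u].round(1))
E
```

```text
t 9.65 rack [ 47.9 -32.9  54.6] yaw 69.1 down [-0.001  0.    -1.   ] F rack [-0.17  0.32 -0.42] w 0.087 q [-0.028  0.116  1.986  0.     1.041 -1.234]
487 210 [201 150  50] [ -8.2 -81.   83.7]
480 230 [211 158  54] [ -5.5 -74.6  86.4]
475 250 [167 123  42] [ -5.9 -66.3  83. ]
470 270 [163 119  43] [ -5.8 -57.9  80.9]
465 285 [153 113  39] [ -5.3 -51.1  78.9]
478 205 [193 143  48] [ -6.8 -81.9  79.1]
462 180 [195 145  50] [-15.1 -85.2  37.2]
484 180 [254 236  84] [-19.2 -87.1  51.6]
400 190 [87 52 28] [ 18.  -84.6  62.6]
405 300 [206 173 110] [  9.5 -29.6  46. ]
440 375 [146 107  36] [-5.1  0.4 61.6]
430 295 [25 24 27] [  5.1 -43.2  70.5]
437 300 [27 25 28] [  3.6 -43.2  75.2]
445 300 [28 26 28] [  0.5 -43.3  75.4]
455 300 [16 16 17] [ -2.4 -44.5  78. ]
465 310 [18 17 18] [ -3.  -44.9  87.2]
```

```bash
python3 -m inch '[{"hand":-1,"dp":[-0.003,-0.02,0],"twist":0},{"hand":-1,"dp":[-0.003,-0.045,0.005],"twist":0},{"hand":-1,"dp":[0.002,-0.045,0.006],"twist":0},{"hand":-1,"dp":[0.009,-0.045,0.006],"twist":0},{"hand":-1,"dp":[0.009,-0.04,0.006],"twist":0},{"hand":-1,"dp":[0.009,-0.033,0.006],"twist":0},{"hand":-1,"dp":[0.009,-0.026,0.006],"twist":0},{"hand":-1,"dp":[0.009,-0.02,0.006],"twist":0},{"hand":-1,"dp":[0.009,-0.014,0.006],"twist":0},{"hand":-1,"dp":[0.009,-0.012,0.006],"twist":0}]'; python3 - <<'E'
from h import *
from bench import arm
s=rep();d=arm.get_image('wrist');Q=wrist_rack(d,s);cv2.imwrite(f"pics/wrist11.png",d['pixels'][:,:,::-1])
m=(Q[...,1]<-60)&(Q[...,1]>-84)&(Q[...,0]<-2)&(Q[...,0]>-14)&(Q[...,2]>53)
print(m.sum(),np.percentile(Q[m],[5,50,95],axis=0).round(1))
E
```

```text
time_s: 10.7
tcp_pos: [0.4923, 0.0755, 0.0663]
orientation: [0.583, -0.582, -0.401, 0.402]
contact_force: [-0.5, -0.2, 0.3]
width: 0.0869
t 10.7 rack [ 39.2 -39.3  66.3] yaw 69.1 down [-0.002 -0.    -1.   ] F rack [ 0.38 -0.44  0.26] w 0.0869 q [-0.006  0.095  1.983 -0.     1.065 -1.212]
13317 [[-13.1 -78.1  66.4]
 [ -8.3 -66.3 159.2]
 [ -2.9 -62.1 178.4]]
```

View pics/wrist11.png

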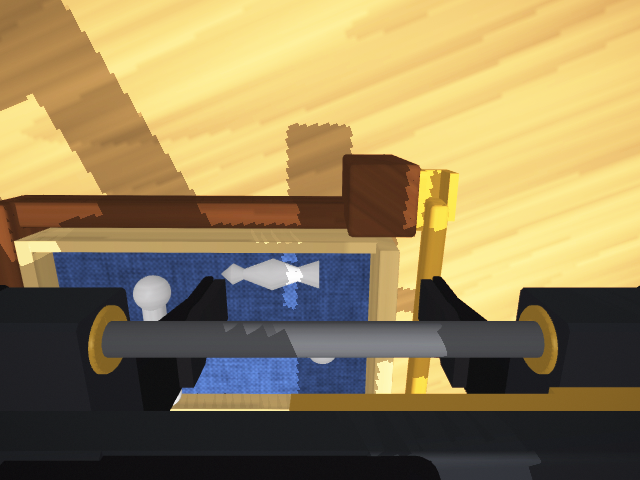

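Now the finger is above the bar and the bar end (430,205) is entering the catch. Press on down.

```bash
python3 -m inch '[{"hand":-1,"dp":[0,0.004,0],"twist":0},{"hand":-1,"dp":[0,0.008,0],"twist":0},{"hand":-1,"dp":[0,0.011,0],"twist":0},{"hand":-1,"dp":[0,0.013,0],"twist":0}]'; python3 - <<'E'
from h import *
from bench import arm
s=rep();d=arm.get_image('wrist');Q=wrist_rack(d,s)
for u,v in [(430,210),(427,230),(422,250),(418,280)]: print(u,v,d['pixels'][v,u],Q[v,u].round(1))
E
```

```text
time_s: 11.15
tcp_pos: [0.4929, 0.0756, 0.0543]
orientation: [0.582, -0.582, -0.401, 0.401]
contact_force: [-0.1, -1.1, -0.1]
width: 0.0869
t 11.15 rack [ 38.8 -38.7  54.3] yaw 69.1 down [-0.  0. -1.] F rack [ 1.1   0.28 -0.14] w 0.0869 q [-0.006  0.115  1.988  0.     1.039 -1.212]
430 210 [253 234  77] [ -3.7 -82.3  61.7]
427 230 [253 231  80] [ -3.  -74.1  62.2]
422 250 [154 113  39] [ -5.3 -61.1  48.2]
418 280 [150 109  38] [ -4.9 -45.9  46.5]
```

```bash
python3 - <<'E'
from h import *
from bench import arm
s=rep();d=arm.get_image('wrist');Q=wrist_rack(d,s);cv2.imwrite(f"pics/wrist12.png",cv2.resize(d['pixels'][120:330,330:530,::-1],None,fx=2.8,fy=2.8))
for v in (205,215,230,250,270): print(v,[(u,Q[v,u].round().astype(int).tolist()) for u in range(416,448,4)])
E
```

```text
t 11.2 rack [ 38.9 -39.   54. ] yaw 69.11 down [-0.001 -0.    -1.   ] F rack [-0.   -0.33 -0.44] w 0.087 q [-0.006  0.115  1.988 -0.     1.039 -1.212]
205 [(416, [3, -85, 64]), (420, [1, -85, 63]), (424, [-1, -85, 62]), (428, [-3, -85, 61]), (432, [-7, -83, 52]), (436, [-8, -83, 54]), (440, [-10, -83, 54]), (444, [-11, -83, 54])]
215 [(416, [2, -81, 63]), (420, [1, -81, 64]), (424, [-1, -80, 61]), (428, [-3, -80, 61]), (432, [-7, -79, 53]), (436, [-9, -79, 53]), (440, [-10, -79, 54]), (444, [-12, -78, 52])]
230 [(416, [2, -75, 64]), (420, [0, -75, 63]), (424, [-2, -74, 61]), (428, [-4, -74, 61]), (432, [-8, -72, 53]), (436, [-9, -72, 54]), (440, [-11, -72, 53]), (444, [-30, -58, -1])]
250 [(416, [-15, -45, -2]), (420, [-5, -61, 45]), (424, [-5, -62, 50]), (428, [-6, -63, 53]), (432, [-8, -63, 53]), (436, [-10, -63, 54]), (440, [-12, -63, 53]), (444, [-31, -46, -2])]
270 [(416, [-15, -33, -1]), (420, [-5, -51, 47]), (424, [-6, -53, 52]), (428, [-7, -54, 54]), (432, [-9, -54, 53]), (436, [-11, -54, 53]), (440, [-13, -53, 52]), (444, [-32, -34, -1])]
```

View pics/wrist12.png

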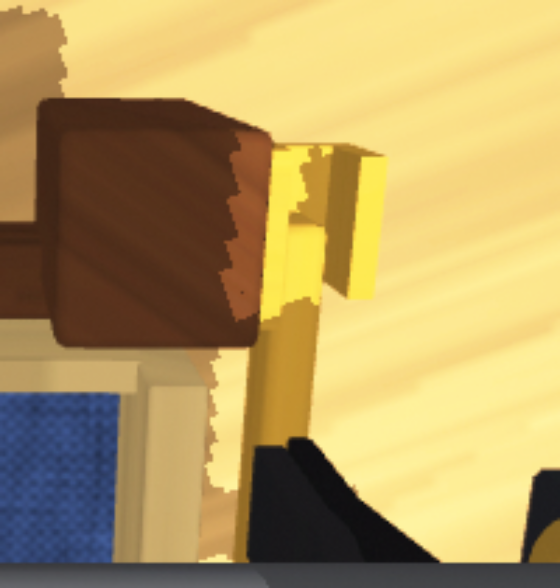

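```bash
python3 -m inch '[{"hand":-1,"dp":[0,0.002,0],"twist":0},{"hand":-1,"dp":[0,0.004,0],"twist":0},{"hand":-1,"dp":[0,0.004,0],"twist":0}]'; python3 -c "
from h import *
rep()"
```

```text
time_s: 11.55
tcp_pos: [0.4935, 0.0757, 0.0528]
orientation: [0.582, -0.582, -0.401, 0.401]
contact_force: [-9.9, -1.7, 18.9]
width: 0.0867
t 11.55 rack [ 38.5 -38.3  52.8] yaw 69.15 down [ 0.  0. -1.] F rack [ 5.14 -8.68 18.85] w 0.0867 q [-0.006  0.118  1.988  0.     1.036 -1.213]
```

```bash
python3 -m inch '[{"hand":-1,"dp":[0,-0.015,0],"twist":0},{"hand":-1,"dp":[0,-0.035,0],"twist":0},{"hand":-1,"dp":[-0.02,-0.035,0],"twist":0},{"hand":-1,"dp":[-0.045,-0.035,0],"twist":0},{"hand":-1,"dp":[-0.07,-0.035,0],"twist":0},{"hand":-1,"dp":[-0.08,-0.06,0],"twist":0},{"hand":-1,"dp":[-0.08,-0.1,0],"twist":0},{"hand":-1,"dp":[-0.08,-0.14,0],"twist":0},{"hand":-1,"dp":[-0.08,-0.18,0],"twist":0},{"hand":-1,"dp":[-0.08,-0.2,0],"twist":0},{"hand":-1,"dp":[-0.08,-0.2,0],"twist":0}]'; python3 - <<'E'
from h import *
from bench import arm
s=rep();d=arm.get_image('wrist');Q=wrist_rack(d,s);cv2.imwrite("pics/wrist13.png",d['pixels'][:,:,::-1])
np.savez('w13.npz',Q=Q,im=d['pixels'])
d=arm.get_image('scene');cv2.imwrite("pics/scene13.png",cv2.resize(d['pixels'][200:420,260:530,::-1],None,fx=2.7,fy=2.7))
E
```

```text
time_s: 12.65
tcp_pos: [0.4667, 0.0005, 0.2546]
orientation: [-0.58, 0.584, 0.403, -0.399]
contact_force: [0.9, 0.2, -0.1]
width: 0.0871
t 12.65 rack [118.4 -36.4 254.6] yaw 69.11 down [ 0.008 -0.001 -1.   ] F rack [-0.54  0.8  -0.08] w 0.0871 q [-0.168 -0.196  1.887 -0.     1.443 -1.374]
```

View pics/wrist13.png

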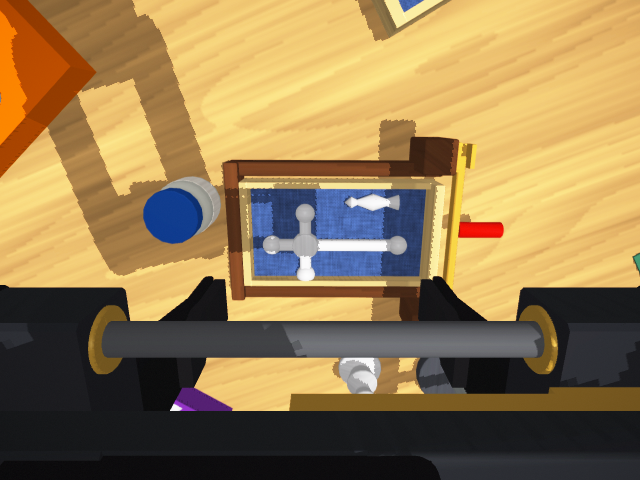

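View pics/scene13.png

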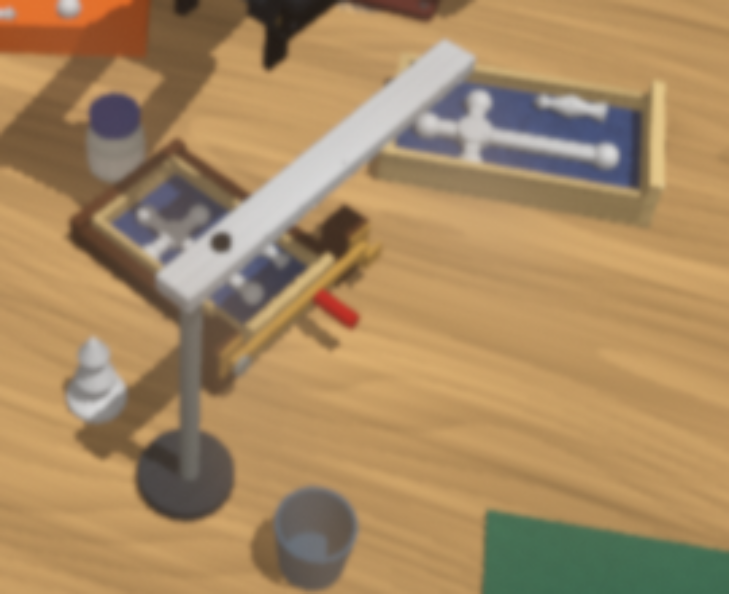

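```bash
python3 - <<'E'
from h import *
d=np.load('w13.npz');Q=d['Q'];im=d['im'].astype(int)
for y in (-40,-20,0,20):
    m=(np.abs(Q[...,1]-y)<4)&(Q[...,0]<25)&(Q[...,0]>-25)&(Q[...,2]>35)&(Q[...,2]<70)
    p=Q[m]; bar=p[p[:,0]<-3];bd=p[p[:,0]>-1]
    print(y,'bar top',np.percentile(bar[:,2],80).round(1),bar[:,0].min().round(1),bar[:,0].max().round(1),'board x',np.percentile(bd[bd[:,2]>44][:,0],[2,98]).round(1),'z',np.median(bd[:,2]).round(1))
    m=(np.abs(Q[...,1]-y)<4)&(Q[...,0]>170)&(Q[...,0]<235);p=Q[m];o=np.argsort(p[:,0]);print('  back low pts x',[ (int(x),int(z)) for x,z in p[o][::max(1,len(p)//25),:][:,[0,2]]])
E
```

```text
-40 bar top 52.2 -12.4 -4.4 board x [ 2.9 12.2] z 45.0
  back low pts x [(170, 16), (173, 17), (177, 16), (180, 16), (184, 18), (187, 18), (190, 17), (194, 26), (195, 31), (198, 30), (202, 31), (204, 34), (207, 32), (211, 34), (214, 33), (226, 0), (228, 19), (228, 5), (229, 22), (229, 46), (230, 48), (231, 47), (232, 48), (232, 72), (233, 72), (234, 73)]
-20 bar top 52.3 -25.0 -4.1 board x [ 3.2 12.2] z 45.1
  back low pts x [(170, 18), (173, 16), (176, 15), (179, 18), (182, 16), (185, 18), (187, 17), (190, 17), (194, 19), (194, 13), (196, 31), (199, 31), (202, 31), (204, 33), (207, 33), (210, 32), (212, 33), (215, 33), (227, 0), (229, 24), (229, 18), (230, 0), (231, 48), (232, 72), (233, 51), (234, 73)]
0 bar top 52.3 -12.7 -4.1 board x [ 3.  12.5] z 45.2
  back low pts x [(170, 28), (171, 26), (173, 28), (174, 22), (176, 17), (178, 26), (180, 17), (183, 17), (185, 17), (188, 18), (190, 17), (192, 17), (194, 12), (195, 31), (197, 32), (199, 32), (201, 31), (203, 32), (206, 33), (208, 34), (210, 33), (213, 33), (215, 33), (226, 0), (229, 0), (232, 0), (234, -1)]
20 bar top 52.5 -12.4 -4.1 board x [ 2.7 12.7] z 45.1
  back low pts x [(170, 16), (174, 18), (178, 16), (181, 16), (183, 17), (186, 17), (188, 17), (190, 18), (192, 17), (194, 19), (194, 16), (196, 31), (198, 32), (199, 30), (201, 30), (203, 31), (205, 33), (207, 32), (209, 33), (210, 35), (213, 34), (214, 32), (225, 0), (228, 0), (231, 0), (233, 0)]
```

Front board at x ≈ 3 mm, no gap at the stop, and the bar is level with its top at 52–53 mm. The hand is clear, so I'm handing in.

```bash
python3 -c "
from bench import arm
print(arm.finish_job())"
```

```text
the job is handed in; nothing more can be done
None
```

The job is handed in, at about 13 s on the robot's clock: the tray is fully home and the latch bar is level in its catch. No verdict was given.

- **Tray:** I pushed it home with shut fingers against the inside of its back wall, from behind the lamp bar, because these moves cannot tilt the hand. It met the back stop at about 20 N. The last check put the front board's outer face at rack x ≈ 3 mm, left no gap at the stop, and showed the tray flat.
- **Latch:** I swept the bar down with one open finger, keeping the hand's body under the lamp bar. The first press slipped past the bar's bay-side edge without harm. I lifted, moved 9 mm further over the bar and pressed it home with about 19 N. Its top now measures 52–53 mm along its length, against 53 mm when closed, and the end sits behind the catch's lip.
- **Other checks:** The jar, finial and cup look unmoved in the last scene image, though I did not measure them again. The hand was clear at 0.25 m height with no contact force. No check disagreed at the end.

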